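# Post the rivet tin through the parts chute's gravity flap

## Task

Send the red rivet tin down the parts chute: with the fingertips, slide it along the deck until it is in line with the flap, then push it on through the flap and over the inner sill so that it slides down, lid up, into the pan behind, and draw the fingers out so that the flap swings shut by itself. Push gently: do not pinch or lift the tin, and do not jam the flap. Leave the yellow wax puck that lies on the same deck, and the bottles beside the chute, where they are.

Things in the scene. Friction and masses are not known exactly. Their poses are not given: they have to be found in the camera images.
- chute: Grey bench-top parts chute with a plywood infeed deck, fixed, 382 x 278 x 146 mm high, turned up to 15 degrees. Origin on the bench top under the middle of the flap opening; x points in through the flap, away from the robot, y left, z up. Deck: top at z = 60 mm, x = -170 to 0, y = -135 to 135 mm; strips 8 mm high along its sides; near edge open.
- mouth (a point): Middle of the opening's lower edge, at deck height; axes as the chute's. Grey front frame at x = -4 to 0 mm, opening 104 mm wide (y = +-52). On the deck two guide plates 24 mm high funnel from y = +-87 mm at x = -54 to y = +-53 mm at x = 0.
- header (a point): Middle of the underside of the header bar over the opening, 66 mm above the deck; header and roof reach up to z = 146 mm. To follow the tin in, the fingers must pass under it: leaning forward 25 to 45 degrees, with the hand outside above, they reach 20 mm in.
- sill_edge (a point): Middle of the edge where the level sill behind the flap (deck height) ends, 30 mm behind the opening; from it a slick white ramp curves down (26, then 31 degrees) to an open-topped pan (floor z = 7 mm, end wall at the chute's x = 212). The tin tips over it and slides down by itself once its middle is well past; push the tin's rear edge 10 to 20 mm inside the front frame to be sure.
- flap (a joint): Aluminium flap, black nylon lower edge, 100 x 67 mm, 35 g, hung on a level hinge along the chute's y at x = 5, z = 132 mm. 0 = shut (lower edge 13 mm behind the opening, 5 mm above the sill); grows to 1.35 rad as it is pushed inward. Opens with under 1 N, as by the tin itself; damped, falls shut by its weight in about a second. It cannot swing toward the robot.
- tin_centre (a point): Centre of the red round rivet tin, 56 mm in diameter, 35 mm high, about 90 g, lid on, standing upright and loose on the deck to the left or right of the flap's line; the point is half-way up (17.5 mm above its underside); z is its axis.
- wax_puck: Yellow round beeswax puck, 39 mm in diameter, 13 mm high, lying loose on the deck on the other side from the tin; origin at the centre of its underside. It stays where it is.
- glue: White glue bottle, 43 mm in diameter, 112 mm high, standing on the bench to the right of the chute; origin at the centre of its underside. A bystander.
- dye_brown: Brown dye bottle, 34 mm in diameter, 78 mm high, right of the chute; origin at the centre of its underside. A bystander.
- dye_black: Black dye bottle, 34 mm in diameter, 78 mm high, right of the chute; origin at the centre of its underside. A bystander.
- rivet_tin: The same red tin; origin at the centre of its underside.
Things that resemble listed ones, but are neither listed nor needed, are in the scene too. Of the things like the rivet_tin, leave any that is orange, pink or purple; of the rest the larger one is meant.

How it is judged (in metres and radians):
On the way, in this order (a step that is already met when the one before it is completed fails the run):
1. the tin stands before the shut flap, in line with the opening (y of tin_centre in the frame of chute between -0.028 and 0.028 m and x of tin_centre in the frame of chute below -0.008 m and value of joint flap below 0.15 rad), for 0.05 s.
2. the tin, still on the level of the deck, is under the flap and has pushed it open (x of tin_centre in the frame of chute between -0.01 and 0.06 m and z of tin_centre in the frame of chute above 0.06 m and value of joint flap above 0.5 rad), for 0.05 s.
At the end, for the whole second after the job is handed in: the tin lies at rest, lid up, in the pan at the foot of the chute's ramp (its centre more than 85 mm behind the flap opening and less than 50 mm above the bench) and the flap hangs shut (within 0.06 rad) (x of tin_centre in the frame of chute between 0.085 and 0.212 m and y of tin_centre in the frame of chute between -0.056 and 0.056 m and z of tin_centre in the frame of chute below 0.05 m and angle between tin_centre's own z axis and vertical below 0.8 rad and value of joint flap below 0.06 rad and velocity of joint flap below 0.1 rad/s and linear speed of rivet_tin below 0.02 m/s); the robot touches nothing.
It fails at once if the tin is lifted (more than 17 mm off the deck) (height (world z) of tin_centre above 0.095 m).
It fails at once if the tin is pinched or pushed roughly (more than 15 N from the fingers) (contact force between the fingers and rivet_tin above 15 N).
It fails at once if the hand jams the flap (more than 12 N) (contact force between any of the fingers, the arm and flap above 12 N).
It fails at once if the wax puck is moved by more than 20 mm (distance of wax_puck from where it was at the start of the episode above 0.02 m).
It fails at once if a bottle is moved by more than 30 mm (distance of any of glue, dye_brown, dye_black from where it was at the start of the episode above 0.03 m).
It also fails if it takes over 48 s, if anything falls off the work surface, if the arm or the gripper's body presses on something with over 40 N, if the wrist force passes 120 N, or if a joint passes its speed limit or range.

## Robot

A 6-joint arm with a two-finger parallel gripper is mounted at the origin on a cart in front of the work surface, level with it; the furniture and walls round the work are solid. World frame = base frame: x ahead of the robot, y to its left, z up, the work surface at z = 0. Lengths are in mm, angles in rad, forces in N, time in s.
With the tool pointing down it reaches from about 350 to 875 mm from the base axis. Payload 15.5 kg.
Tool frame: the origin (TCP) lies on the centre line of the jaws, within the pads' length; the fingertips stand 25 mm ahead of it and the grasp point (between the pads) lies 6 mm ahead of it; z points along the fingers, x is the direction in which the jaws open and shut, and the axes are right-handed (so a half turn about z gives the same grasp; the last joint's range is limited). The gripper opens to 85 mm and grips with 20 to 120 N. Pads are 22 mm wide; open, the fingers measure 114 mm over their backs; the gripper's body (76 mm by 85 mm) begins 54 mm behind the grasp point. The pads swing forward as they close: fully open they stand 13 mm farther back than shut.
Start: joints at [1.145, 0.494, 1.345, -0, 1.302, -0.096], TCP at [202.404, 591.32, 256.277] pointing down, gripper open.
Joint ranges: [-2.91, 2.91], [-0.82, 2.16], [0.22, 2.67], [-1.22, 4.37], [0.12, 2.79], [-3.08, 3.08]. Speed limits (rad/s): [1.89, 1.89, 2.57, 3.01, 3.01, 3.01].

## Interface

Orientations are given as [roll, pitch, yaw] about the fixed x, y, z axes, in that order (R = Rz(yaw) Ry(pitch) Rx(roll)).
In Python, from plant import arm gives the robot as it stands.
- The arm moves only by the tool servo_tool, never from a script. Its arguments are lists of equal length, an entry for each row: "offset": the shift along the world's x, y, z in m, a list of three; "twist": the turn, a rotation vector about the world's x, y, z in degrees, a list of three; "hand": the opening, from 0 (shut) to 1 (fully open). In form: {"offset": [[x, y, z], ...], "twist": [[ax, ay, az], ...], "hand": [hand, ...]}. A call has exactly 8 rows; each row shifts and turns the pose as measured when the row begins; what a row does not reach is not made up. A row lasts 1/8 s, in which the tool goes at most 62.5 mm and 10.7 degrees, less where a joint would pass 70% of its speed; a pose out of reach is approached as far as the arm can. A call with a gripper value outside its range is refused whole. The fingers move at their own pace and stop on an object; "grip_force" is the grip in N (left out, the last holds). Time passes only in rows, so rows that do not move let the fingers close, or fill a call up. It gives the time, the measured TCP pose, the force and the opening at its end, in the units of the state.
- arm.get_obs(): the state, without advancing time (a new reading comes with each control period).
- arm.capture(name): name is "scene" or "top" or "wrist"; returns a dict with "img" (420x560x3 uint8, red, green, blue), "range_z" (420x560 float32, mm along the optical axis (not along the pixel's ray), 0 where there is no reading), "intrinsics" (3x3 intrinsics, pixels), "dist_coeffs" ([k1, k2, p1, p2, k3] as OpenCV has them; the pictures are not rectified), "rvec" (rotation vector, rad) and "tvec" (3), from world to camera coordinates, as OpenCV has them; the wrist camera has in their place "T_tool_cam" (4x4, takes a point from camera to tool coordinates, whose origin is the TCP and whose axes are the tool frame's). Camera axes: x right, y down, z forward; pixel columns grow to the right and rows downward; lengths in mm; the calibration is good to about 2 mm. A picture is of the moment at which its call begins: read the wrist's pose just before it.
- arm.job_done(): hands the job in, once; it reports no verdict.
The state is a dict: "clock": time; "q": joint angles; "qvel": joint speeds; "effort": joint torques, N m; "position": TCP position; "tool_rot": TCP orientation; "wrist_force": force on the tool from outside, world axes, zero at the start; "torque": the same for the moment, N m; "grip_width": finger opening in mm.
Only numpy, scipy, OpenCV 4.12 (cv2) and the standard library are available. Lean on these libraries where they do the work, as an engineer would, in place of code of your own. Each camera call takes 0.05 s, during which the arm holds its last target. There are 200 camera calls.

## Working session

There is one attempt and no reset: what is moved stays moved. The work goes in short steps, Python scripts to look and compute and a tool call to move; the robot and the scene stay as the last step left them, time stands still between calls to the robot, and variables do not carry over. Pictures are saved under pics/ and viewed, about 8 in all and at most 12, crops included, and the job is handed in when it is done.

Besides the shell and the picture viewer there is one more tool, called after ">>>" by a JSON object that holds its "api" and its "payload", one argument or row to a line. servo_tool: Moves the arm, as the interface text tells. Its arguments: {"type":"object","properties":{"offset":{"type":"array","items":{"type":"array","items":{"type":"number"}}},"twist":{"type":"array","items":{"type":"array","items":{"type":"number"}}},"hand":{"type":"array","items":{"type":"number"}},"grip_force":{"type":"number"}},"required":["offset","twist","hand"]}

```bash
mkdir -p pics; ls
cat > h.py <<'E'
import numpy as np, cv2, pickle
from plant import arm
def grab(n):
    o=arm.get_obs(); c=arm.capture(n); c['obs']=o; pickle.dump(c,open(f'{n}.pkl','wb')); return c
def load(n): return pickle.load(open(f'{n}.pkl','rb'))
def world(c,u,v,z=None):
    """pixel -> world by depth, or by plane at height z"""
    K=c['intrinsics'];p=cv2.undistortPoints(np.array([[[u,v]]],float),K,c['dist_coeffs'])[0,0]
    R=cv2.Rodrigues(c['rvec'])[0];t=np.array(c['tvec']).ravel()
    C=-R.T@t; d=R.T@np.array([p[0],p[1],1])
    if z is None: return C+d*c['range_z'][int(round(v)),int(round(u))]
    return C+d*(z-C[2])/d[2]
E
python3 - <<'E'
from h import *
for n in ['scene','top']:
    c=grab(n); cv2.imwrite(f'pics/{n}.png',cv2.cvtColor(c['img'],cv2.COLOR_RGB2BGR))
print(arm.get_obs())
E
```

```text
pics
{'clock': 0.1, 'q': array([ 1.14549218e+00,  4.94106847e-01,  1.34606882e+00,  5.66946479e-08,
        1.30248453e+00, -9.55343897e-02]), 'qvel': array([ 0.00064784, -0.00225059, -0.00152999, -0.001496  ,  0.00100112,
        0.0003272 ]), 'effort': array([ 1.53660574e-03, -8.83574295e+01, -3.84556925e+01, -5.84501186e-05,
        5.00161652e-03,  4.35795562e-05]), 'position': array([202.28701711, 591.04997072, 255.76881005]), 'tool_rot': array([-3.14149077e+00,  1.06266516e-03,  1.24102661e+00]), 'wrist_force': array([-0.13692987, -0.04425357,  0.44296979]), 'torque': array([ 0.02479071, -0.00166946, -0.00324648]), 'grip_width': 85.7237944099572}
```

View pics/top.png

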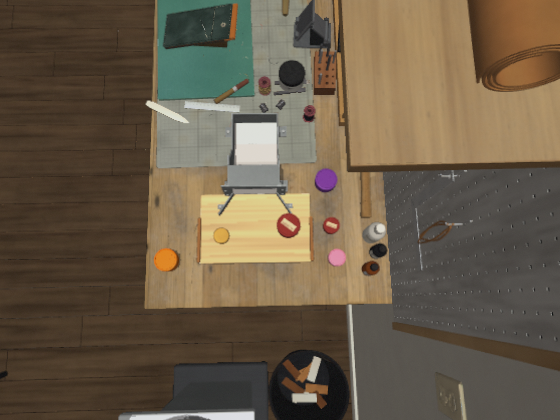

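View pics/scene.png

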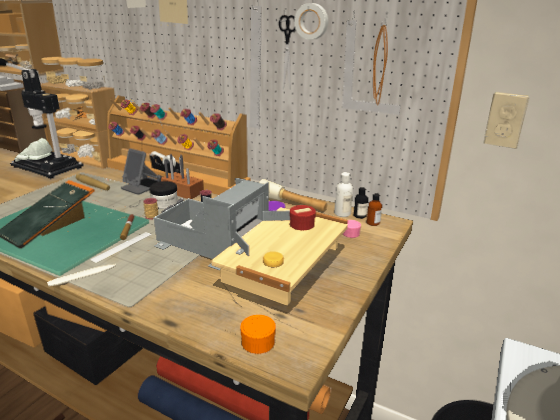

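The top view shows these candidates for the tin:
- large red on the deck at (289,225)
- smaller red on the bench at (331,225)
- purple at (326,180)
- pink at (337,257)
- orange at (165,260)

By the description, I choose the large red one on the deck. The puck is at (221,235), and the bottles are around (375,250). Next I'll check this in a close crop.

Run:
```python
from h import *
c=load('top'); im=c['img'][160:280,180:350]
cv2.imwrite('pics/crop.png',cv2.cvtColor(cv2.resize(im,None,fx=4.6,fy=4.6,interpolation=cv2.INTER_CUBIC),cv2.COLOR_RGB2BGR))
for n,u,v,z in [('tin',289,225,95),('small',331,225,None),('puck',221,235,73),('glue',376,232,None),('deckmid',255,225,None),('header',255,178,None)]:
    print(n,world(c,u,v,z).round(1),world(c,u,v).round(1))
hsv=cv2.cvtColor(c['img'],cv2.COLOR_RGB2HSV)
m=((hsv[...,0]<6)|(hsv[...,0]>172))&(hsv[...,1]>150)
n,l,s,ce=cv2.connectedComponentsWithStats(m.astype(np.uint8))
for i in range(1,n):
    if s[i,4]>60: print(s[i],ce[i].round(1))
print('C',-cv2.Rodrigues(c['rvec'])[0].T@np.ravel(c['tvec']))
```

```text
tin [ 577.1 -251.6   95. ] [ 576.8 -251.5   97.2]
small [ 586.6 -360.    26.5] [ 586.6 -360.    26.5]
puck [560.1 -88.5  73. ] [560.  -88.6  74.1]
glue [ 555.7 -454.9   97.4] [ 555.7 -454.9   97.4]
deckmid [ 584.7 -169.8   61.2] [ 584.7 -169.8   61.2]
header [ 679.2 -174.9  146.4] [ 679.2 -174.9  146.4]
[277 214  23  23 294] [287.8 225.3]
[323 218  16  16 138] [330.5 225.4]
C [ 404.78694769 -213.96528806 1099.06290356]
```

View pics/crop.png

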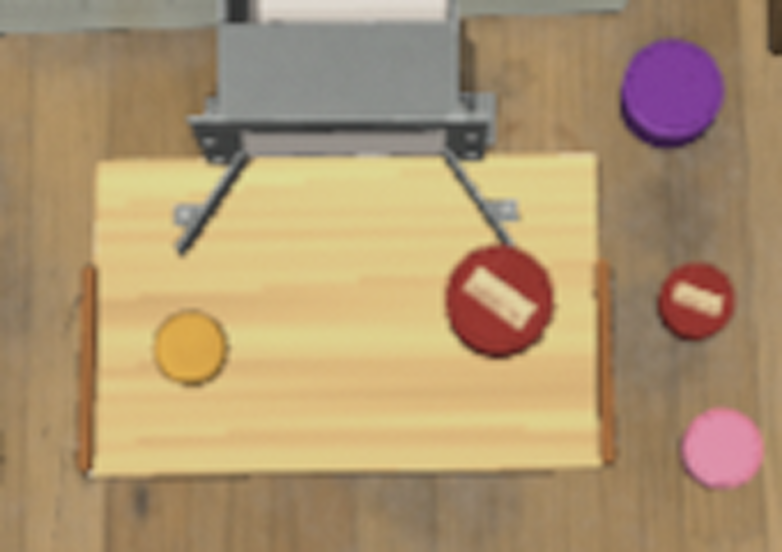

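The crop shows the large red tin at crop (500,300), smaller red at (697,300), puck at (190,347). Deck corners are at crop (93,474), (605,467), (97,160) and (596,153). Next, the chute frame.

Run:
```python
from h import *
c=load('top'); w=lambda u,v,z:world(c,180+(u+.5)/4.6-.5,160+(v+.5)/4.6-.5,z)[:2]
nl,nr,fl,fr=[w(u,v,60) for u,v in [(93,474),(605,467),(97,160),(596,153)]]
print(nl,nr,fl,fr,np.linalg.norm(nl-nr),np.linalg.norm(fl-fr),np.linalg.norm(nl-fl))
y=(nl-nr)/np.linalg.norm(nl-nr)+(fl-fr)/np.linalg.norm(fl-fr)+0; yaw=np.arctan2(-y[0],y[1])
o=(fl+fr)/2; print('yaw near,far',[np.degrees(np.arctan2(-(a-b)[0],(a-b)[1])) for a,b in((nl,nr),(fl,fr))],np.degrees(yaw),o,(nl+nr)/2)
# header roof edges (z=146)
print('roof',w(193,118,146),w(492,122,146),w(222,25,146),w(460,25,146))
print('guides',w(182,250,84),w(509,243,84))
ex=np.array([np.cos(yaw),np.sin(yaw)]);ey=np.array([-ex[1],ex[0]])
# origin: mean of far mid and near mid+170
O=(o+(nl+nr)/2+170*ex)/2; print('O',O)
for n,u,v,z in[('tin',500,300,95),('puck',190,347,73),('gl',182,250,84),('gr',509,243,84),('ul',193,118,140),('ur',492,122,140)]:
    p=w(u,v,z);print(n,p,ex@(p-O),ey@(p-O))
```

```text
[496.3172795  -36.43116224] [ 493.99898859 -303.48562983] [664.81717749 -36.34209631] [ 662.87955379 -305.20688226] 267.064529908324 268.8717677814084 168.49992153438882
yaw near,far [np.float64(-0.4973702537873252), np.float64(-0.4129054623909642)] -0.45513785808914475 [ 663.84836564 -170.77448929] [ 495.15813404 -169.95839604]
roof [663.73800024 -98.32866592] [ 658.48810604 -246.64712194] [ 711.58893236 -112.74179962] [ 709.04463115 -231.97351993]
guides [609.54914975 -85.25763783] [ 609.54820727 -255.86735913]
O [ 664.50056803 -171.04164616]
tin [ 577.57716974 -249.92430806] -86.29404580961105 -79.57065525011154
puck [560.04705278 -88.24524535] -105.10791874053248 81.96405466208918
gl [609.54914975 -85.25763783] -55.63111586425291 85.3447913222026
gr [ 609.54820727 -255.86735913] -54.27680794298461 -85.25955461814122
ul [665.36822455 -97.60067648] 0.28424560942328314 73.44554486844461
ur [ 660.08527968 -246.85287017] -3.812937232578504 -75.84390526296909
```

Run:
```python
from h import *
c=grab('wrist');print(np.round(c['T_tool_cam'],3))
```

```text
[[ 1.00000e+00  1.00000e-03  1.00000e-03 -7.00000e-02]
 [-1.00000e-03  9.45000e-01  3.26000e-01 -8.40290e+01]
 [-1.00000e-03 -3.26000e-01  9.45000e-01 -1.17619e+02]
 [ 0.00000e+00  0.00000e+00  0.00000e+00  1.00000e+00]]
```

>>> {"api": "servo_tool", "payload": {
  "offset": [
    [0.05, -0.06, 0],
    [0.05, -0.06, 0],
    [0.05, -0.06, 0],
    [0.05, -0.06, 0],
    [0.05, -0.06, 0],
    [0.05, -0.06, 0],
    [0.05, -0.06, 0],
    [0.03, -0.06, 0]
  ],
  "twist": [
    [0, 0, 5],
    [0, 0, 5],
    [0, 0, 5],
    [0, 0, 4],
    [0, 0, 0],
    [0, 0, 0],
    [0, 0, 0],
    [0, 0, 0]
  ],
  "hand": [0, 0, 0, 0, 0, 0, 0, 0]
}}

```text
clock: 1.15
position: [510.8, 196.7, 255.0]
tool_rot: [3.142, 0.0, 1.591]
wrist_force: [1.1, 0.1, 0.6]
grip_width: 0.2
```

>>> {"api": "servo_tool", "payload": {
  "offset": [
    [0.01, -0.06, 0],
    [0.01, -0.06, 0],
    [0.01, -0.06, 0],
    [0.01, -0.06, 0],
    [0.01, -0.06, 0],
    [0, -0.06, 0],
    [0, -0.06, 0],
    [0, -0.06, 0]
  ],
  "twist": [
    [0, 0, -1.6],
    [0, -8, 0],
    [0, -8, 0],
    [0, -8, 0],
    [0, -8, 0],
    [0, -8, 0],
    [0, 0, 0],
    [0, 0, 0]
  ],
  "hand": [0, 0, 0, 0, 0, 0, 0, 0]
}}

```text
clock: 2.15
position: [561.1, -229.2, 252.6]
tool_rot: [2.558, -0.029, 1.583]
wrist_force: [0.6, 0.3, 0.1]
grip_width: 0.2
```

>>> {"api": "servo_tool", "payload": {
  "offset": [
    [0, -0.04, 0],
    [0, -0.031, 0],
    [0, 0, -0.04],
    [0, 0, -0.04],
    [0, 0, -0.03],
    [0, 0, 0],
    [0, 0, 0],
    [0, 0, 0]
  ],
  "twist": [
    [0, -4, 0],
    [0, -2.6, 0],
    [-1.7, 0, 0],
    [0, 0, -1.1],
    [0, 0, 0],
    [0, 0, 0],
    [0, 0, 0],
    [0, 0, 0]
  ],
  "hand": [0, 0, 0, 0, 0, 0, 0, 0]
}}

```text
clock: 3.15
position: [583.6, -309.9, 173.4]
tool_rot: [2.507, -0.008, 1.538]
wrist_force: [0.9, -0.3, 0.1]
grip_width: 0.2
```

Run:
```python
from h import *
c=grab('wrist'); o=c['obs'];print(o['position'],o['tool_rot'])
s=grab('scene')
a=cv2.resize(c['img'],None,fx=1,fy=1);b=cv2.resize(s['img'][170:320,170:420],(560,336),interpolation=cv2.INTER_CUBIC)
cv2.imwrite('pics/w1.png',cv2.cvtColor(np.vstack([cv2.resize(a,(392,294)),cv2.resize(b,(392,235))]),cv2.COLOR_RGB2BGR))
```

```text
[ 583.599038   -309.86717325  173.44881413] [ 2.50678518 -0.00753904  1.53845788]
```

View pics/w1.png

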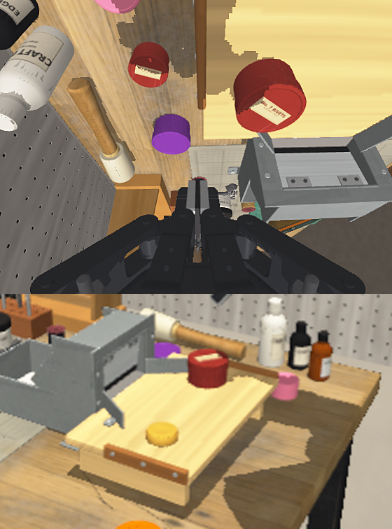

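The wrist view (upper part, image left = robot's right) shows the shut fingers just right of the tin, which is at (270,95). Deck, strip and flap are clear. The scene crop (lower part) shows the puck and bottles undisturbed.

>>> {"api": "servo_tool", "payload": {
  "offset": [
    [-0.015, 0.004, -0.015],
    [-0.006, 0.002, -0.02],
    [0, 0, -0.02],
    [0, 0, -0.015],
    [0, 0, 0],
    [0, 0, 0],
    [0, 0, 0],
    [0, 0, 0]
  ],
  "twist": [
    [0, -3, 0],
    [0, 0, 1.4],
    [0, 0, 0],
    [0, 0, 0],
    [0, 0, 0],
    [0, 0, 0],
    [0, 0, 0],
    [0, 0, 0]
  ],
  "hand": [0, 0, 0, 0, 0, 0, 0, 0]
}}

```text
clock: 4.25
position: [591.7, -306.2, 138.7]
tool_rot: [2.54, -0.024, 1.542]
wrist_force: [-0.4, 0.0, 0.4]
grip_width: 0.0
```

Run:
```python
from h import *
o=arm.get_obs();print(o['q'].round(3),o['qvel'].round(3),o['position'],o['tool_rot'].round(3))
```

```text
[-0.752  0.589  1.785  0.953  0.497 -3.082] [ 0.001 -0.002 -0.001  0.     0.002 -0.001] [ 591.74143618 -306.20025082  138.68366467] [ 2.54  -0.024  1.542]
```

Joint 6 sits at its limit, so I'll take the half-turned grasp, which is equivalent and puts the joint mid-range. The turn is done raised.

>>> {"api": "servo_tool", "payload": {
  "offset": [
    [0, 0, 0.03],
    [0, 0, 0.03],
    [0, 0, 0],
    [0, 0, 0],
    [0, 0, 0],
    [0, 0, 0],
    [0, 0, 0],
    [0, 0, 0]
  ],
  "twist": [
    [5.7, 0, -8.2],
    [5.7, 0, -8.2],
    [5.7, 0, -8.2],
    [5.7, 0, -8.2],
    [5.7, 0, -8.2],
    [5.7, 0, -8.2],
    [5.7, 0, -8.2],
    [5.7, 0, -8.2]
  ],
  "hand": [0, 0, 0, 0, 0, 0, 0, 0]
}}

```text
clock: 5.25
position: [591.4, -306.6, 199.8]
tool_rot: [3.061, -0.607, 0.144]
wrist_force: [-0.6, 0.7, 0.4]
grip_width: 0.1
```

>>> {"api": "servo_tool", "payload": {
  "offset": [
    [-0.01, 0, 0],
    [-0.01, 0, 0],
    [0, 0, 0],
    [0, 0, 0],
    [0, 0, 0],
    [0, 0, 0],
    [0, 0, 0],
    [0, 0, 0]
  ],
  "twist": [
    [5.7, 0, -8.2],
    [5.7, 0, -8.2],
    [5.7, 0, -8.2],
    [5.7, 0, -8.2],
    [5.7, 0, -8.2],
    [5.7, 0, -8.2],
    [5.7, 0, -8.2],
    [5.7, 0, -8.2]
  ],
  "hand": [0, 0, 0, 0, 0, 0, 0, 0]
}}

```text
clock: 6.25
position: [570.2, -306.9, 202.2]
tool_rot: [-2.546, -0.147, -1.371]
wrist_force: [0.2, 0.4, 0.5]
grip_width: -0.1
```

```bash
cat >> h.py <<'E'
from scipy.spatial.transform import Rotation as Rn
def corr(lean):
    """rotvec (deg, world) to half-turned pose leaning forward by lean deg, jaws along chute y"""
    o=arm.get_obs(); cur=Rn.from_euler('xyz',o['tool_rot'])
    a=np.radians(lean); z=np.array([np.sin(a),0,-np.cos(a)]); x=np.array([0,-1,0]); tgt=Rn.from_matrix(np.c_[x,np.cross(z,x),z])
    tgt=Rn.from_euler('z',-0.5,degrees=True)*tgt
    print('pos',o['position'].round(1),'q',o['q'].round(2),'rv',np.degrees((tgt*cur.inv()).as_rotvec()).round(1),'f',o['wrist_force'].round(1))
E
python3 -c "
from h import *
corr(38)"
```

```text
pos [ 570.2 -306.9  202.2] q [-0.78  0.47  1.78  0.81  0.58 -0.08] rv [  8.8  -3.1 -11.7] f [0.2 0.4 0.5]
```

>>> {"api": "servo_tool", "payload": {
  "offset": [
    [-0.007, 0.003, -0.02],
    [0, 0, -0.02],
    [0, 0, -0.02],
    [0, 0, -0.02],
    [0, 0, -0.012],
    [0, 0, 0],
    [0, 0, 0],
    [0, 0, 0]
  ],
  "twist": [
    [4.4, -1.5, -5.8],
    [4.4, -1.5, -5.8],
    [0, 0, 0],
    [0, 0, 0],
    [0, 0, 0],
    [0, 0, 0],
    [0, 0, 0],
    [0, 0, 0]
  ],
  "hand": [0, 0, 0, 0, 0, 0, 0, 0]
}}

```text
clock: 7.25
position: [563.4, -305.4, 111.4]
tool_rot: [-2.474, 0.003, -1.59]
wrist_force: [-0.2, 0.8, 0.6]
grip_width: -0.3
```

Run:
```python
from h import *
corr(38)
s=grab('scene'); t=grab('top')
a=cv2.resize(s['img'][170:290,220:420],(700,420),interpolation=cv2.INTER_CUBIC)
cv2.imwrite('pics/s2.png',cv2.cvtColor(a,cv2.COLOR_RGB2BGR))
```

```text
pos [ 563.4 -305.4  111.4] q [-0.81  0.63  1.9   1.37  0.47 -0.44] rv [-0.2  0.2  0.6] f [-0.2  0.8  0.6]
```

View pics/s2.png

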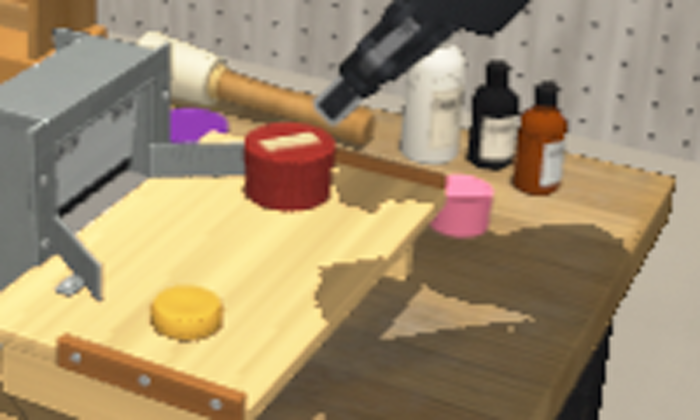

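The shut fingertips at crop (325,105) stand right of the tin (290,165), clear of the strip. I'll lower and then push left.

>>> {"api": "servo_tool", "payload": {
  "offset": [
    [0.002, 0, -0.006],
    [0, 0, -0.006],
    [0, 0.006, 0],
    [0, 0.006, 0],
    [0, 0.006, 0],
    [0, 0.006, -0.003],
    [0, 0.006, -0.003],
    [0, 0.006, 0]
  ],
  "twist": [
    [0, 0, 0],
    [0, 0, 0],
    [0, 0, 0],
    [0, 0, 0],
    [0, 0, 0],
    [0, 0, 0],
    [0, 0, 0],
    [0, 0, 0]
  ],
  "hand": [0, 0, 0, 0, 0, 0, 0, 0]
}}

```text
clock: 8.35
position: [565.6, -266.9, 93.1]
tool_rot: [-2.474, 0.002, -1.59]
wrist_force: [-0.2, -0.6, -0.5]
grip_width: 0.4
```

Run:
```python
from h import *
corr(38)
s=grab('scene')
a=cv2.resize(s['img'][170:290,220:420],(700,420),interpolation=cv2.INTER_CUBIC)
cv2.imwrite('pics/s3.png',cv2.cvtColor(a,cv2.COLOR_RGB2BGR))
```

```text
pos [ 565.6 -266.9   93.1] q [-0.75  0.66  1.96  1.6   0.43 -0.64] rv [-0.1  0.3  0.6] f [-0.2 -0.6 -0.5]
```

View pics/s3.png

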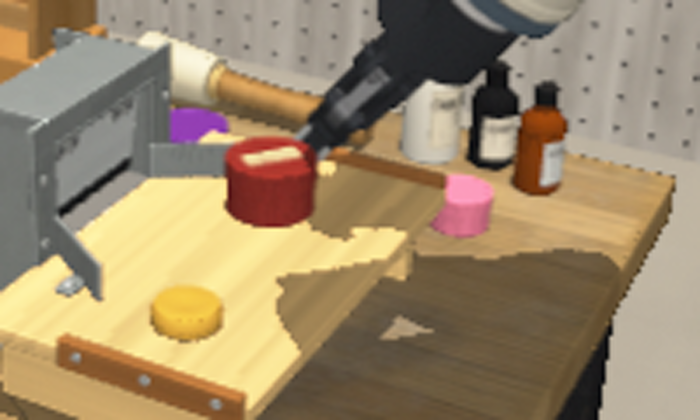

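The tin is sliding left upright, now at crop (270,180), and the forces are negligible. I'll keep pushing.

>>> {"api": "servo_tool", "payload": {
  "offset": [
    [0, 0.006, 0],
    [0, 0.006, 0],
    [0, 0.006, 0],
    [0, 0.006, 0],
    [0, 0.005, 0],
    [0, 0.005, 0],
    [0, 0.004, 0],
    [0, 0, 0]
  ],
  "twist": [
    [0, 0, 0],
    [0, 0, 0],
    [0, 0, 0],
    [0, 0, 0],
    [0, 0, 0],
    [0, 0, 0],
    [0, 0, 0],
    [0, 0, 0]
  ],
  "hand": [0, 0, 0, 0, 0, 0, 0, 0]
}}

```text
clock: 9.4
position: [565.6, -225.2, 93.5]
tool_rot: [-2.474, 0.002, -1.589]
wrist_force: [0.2, -1.0, -0.4]
grip_width: 0.1
```

```bash
cat >> h.py <<'E'
O=np.array([664.5,-171.0]);EX=np.array([1,-0.008]);EY=np.array([0.008,1])
def tin(names=('scene','top')):
    for n in names:
        c=grab(n); h=cv2.cvtColor(c['img'],cv2.COLOR_RGB2HSV)
        m=((h[...,0]<6)|(h[...,0]>172))&(h[...,1]>130)
        P=np.array([world(c,u,v) for v,u in np.argwhere(m) if c['range_z'][v,u]>0])
        k=(abs(P[:,0]-630)<140)&(abs(P[:,1]+180)<130)&(P[:,2]>5)&~((P[:,1]<-325))
        P=P[k]
        if len(P)<30: print(n,'few',len(P)); continue
        T=P[P[:,2]>P[:,2].max()-6]
        (cx,cy),r=cv2.minEnclosingCircle(T[:,:2].astype(np.float32)); p=np.array([cx,cy])
        print(n,len(T),'zmax',P[:,2].max().round(1),'world',p.round(1),'r',round(r,1),'chute',(EX@(p-O)).round(1),(EY@(p-O)).round(1))
E
python3 - <<'E'
from h import *
corr(38); tin()
E
```

```text
pos [ 565.6 -225.2   93.5] q [-0.67  0.65  2.02  1.77  0.4  -0.76] rv [-0.1  0.3  0.6] f [ 0.2 -1.  -0.4]
scene 224 zmax 96.9 world [ 577.1 -183.1] r 29.0 chute -87.3 -12.8
top 3 zmax 139.7 world [ 549.7 -177.3] r 2.6 chute -114.7 -7.2
```

>>> {"api": "servo_tool", "payload": {
  "offset": [
    [0, 0.005, 0],
    [0, 0.005, 0],
    [0, 0.003, 0],
    [0, 0, 0],
    [0, -0.02, 0],
    [0, -0.02, 0],
    [0, -0.01, 0.02],
    [0, 0, 0]
  ],
  "twist": [
    [0, 0, 0],
    [0, 0, 0],
    [0, 0, 0],
    [0, 0, 0],
    [0, 0, 0],
    [0, 0, 0],
    [0, 0, 0],
    [0, 0, 0]
  ],
  "hand": [0, 0, 0, 0, 0, 0, 0, 0]
}}

```text
clock: 10.5
position: [565.5, -263.0, 113.7]
tool_rot: [-2.474, 0.002, -1.589]
wrist_force: [-0.3, 0.4, 0.0]
grip_width: 0.0
```

Run:
```python
from h import *
corr(38); tin()
```

```text
pos [ 565.5 -263.   113.7] q [-0.74  0.61  1.96  1.49  0.42 -0.52] rv [-0.1  0.2  0.5] f [-0.3  0.4  0. ]
scene 229 zmax 96.9 world [ 577.5 -169.6] r 28.9 chute -87.1 0.7
top 142 zmax 100.9 world [ 579.  -171.1] r 26.8 chute -85.5 -0.8
```

Tin is centred (chute y about 0, x about -86). Now I move back and behind it, opening the jaws partly for a stable two-point push.

>>> {"api": "servo_tool", "payload": {
  "offset": [
    [-0.02, 0, 0.02],
    [-0.02, 0, 0.01],
    [-0.015, 0.01, 0],
    [0, 0.02, 0],
    [0, 0.02, 0],
    [0, 0.02, 0],
    [0, 0.02, 0],
    [0, 0, 0]
  ],
  "twist": [
    [0, 0, 0],
    [0, 0, 0],
    [0, 0, 0],
    [0, 0, 0],
    [0, 0, 0],
    [0, 0, 0],
    [0, 0, 0],
    [0, 0, 0]
  ],
  "hand": [0, 0, 0, 0.35, 0.35, 0.35, 0.35, 0.35]
}}

```text
clock: 11.6
position: [503.3, -166.1, 139.6]
tool_rot: [-2.481, 0.007, -1.588]
wrist_force: [-0.1, 0.4, -0.3]
grip_width: 30.1
```

Run:
```python
from h import *
corr(38)
```

```text
pos [ 503.3 -166.1  139.6] q [-0.65  0.5   2.19  1.81  0.39 -0.78] rv [-0.4 -0.1  0.5] f [-0.1  0.4 -0.3]
```

>>> {"api": "servo_tool", "payload": {
  "offset": [
    [0, -0.004, -0.015],
    [0, 0, -0.015],
    [0, 0, -0.012],
    [0, 0, -0.008],
    [0, 0, 0],
    [0, 0, 0],
    [0, 0, 0],
    [0, 0, 0]
  ],
  "twist": [
    [0, 0, 0],
    [0, 0, 0],
    [0, 0, 0],
    [0, 0, 0],
    [0, 0, 0],
    [0, 0, 0],
    [0, 0, 0],
    [0, 0, 0]
  ],
  "hand": [0.35, 0.35, 0.35, 0.35, 0.35, 0.35, 0.35, 0.35]
}}

```text
clock: 12.6
position: [502.6, -174.2, 88.5]
tool_rot: [-2.479, 0.004, -1.591]
wrist_force: [0.5, 0.5, -0.5]
grip_width: 29.6
```

Run:
```python
from h import *
corr(40)
s=grab('scene')
a=cv2.resize(s['img'][170:290,220:420],(700,420),interpolation=cv2.INTER_CUBIC)
cv2.imwrite('pics/s4.png',cv2.cvtColor(a,cv2.COLOR_RGB2BGR))
```

```text
pos [ 502.6 -174.2   88.5] q [-0.67  0.64  2.22  2.15  0.47 -1.18] rv [-0.2 -2.1  0.6] f [ 0.5  0.5 -0.5]
```

View pics/s4.png

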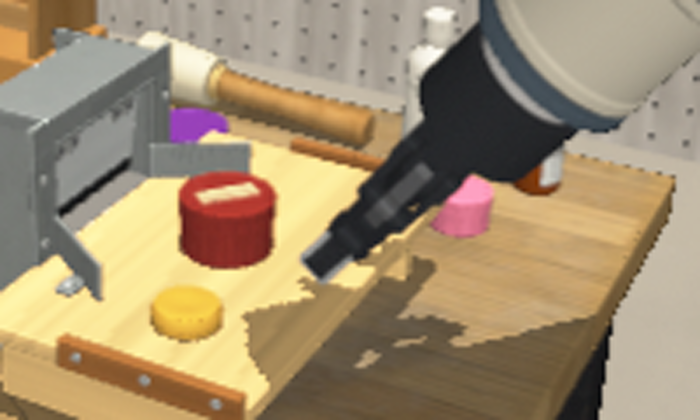

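The tips are at crop (325,270), square behind the tin (228,220), with the puck clear. Pushing forward.

>>> {"api": "servo_tool", "payload": {
  "offset": [
    [0.006, 0.002, 0],
    [0.006, 0.001, 0],
    [0.006, 0, 0],
    [0.006, 0, 0],
    [0.006, 0, 0],
    [0.006, 0, 0],
    [0.006, 0, 0],
    [0.006, 0, 0]
  ],
  "twist": [
    [0, -1, 0],
    [0, -1, 0],
    [0, 0, 0],
    [0, 0, 0],
    [0, 0, 0],
    [0, 0, 0],
    [0, 0, 0],
    [0, 0, 0]
  ],
  "hand": [0.35, 0.35, 0.35, 0.35, 0.35, 0.35, 0.35, 0.35]
}}

```text
clock: 13.65
position: [553.4, -171.1, 89.0]
tool_rot: [-2.443, 0.004, -1.59]
wrist_force: [0.6, 0.7, -0.2]
grip_width: 29.6
```

Run:
```python
from h import *
corr(40); tin()
```

```text
pos [ 553.4 -171.1   89. ] q [-0.6   0.66  2.13  2.17  0.44 -1.11] rv [-0.2  0.   0.6] f [ 0.6  0.7 -0.2]
scene 1 zmax 117.2 world [ 547.8 -128.3] r 0.0 chute -117.1 41.8
top 202 zmax 100.2 world [ 598.  -172.6] r 27.2 chute -66.5 -2.1
```

>>> {"api": "servo_tool", "payload": {
  "offset": [
    [0.007, 0, 0.001],
    [0.007, 0, 0.001],
    [0.007, 0, 0.001],
    [0.007, 0, 0],
    [0.007, 0, 0],
    [0.007, 0, 0],
    [0.007, 0, 0],
    [0.007, 0, 0]
  ],
  "twist": [
    [0, 0, 0],
    [0, 0, 0],
    [0, 0, 0],
    [0, 0, 0],
    [0, 0, 0],
    [0, 0, 0],
    [0, 0, 0],
    [0, 0, 0]
  ],
  "hand": [0.35, 0.35, 0.35, 0.35, 0.35, 0.35, 0.35, 0.35]
}}

```text
clock: 14.75
position: [613.1, -171.1, 92.2]
tool_rot: [-2.443, 0.004, -1.591]
wrist_force: [-0.3, 0.2, 0.4]
grip_width: 30.0
```

Run:
```python
from h import *
corr(40); tin()
s=load('scene'); t=load('top')
a=cv2.resize(s['img'][170:290,220:420],(600,360),interpolation=cv2.INTER_CUBIC)
cv2.imwrite('pics/s5.png',cv2.cvtColor(a,cv2.COLOR_RGB2BGR))
```

```text
pos [ 613.1 -171.1   92.2] q [-0.52  0.67  1.99  2.01  0.35 -0.86] rv [-0.2  0.   0.6] f [-0.3  0.2  0.4]
scene 2 zmax 122.9 world [ 605.8 -129.2] r 1.1 chute -59.0 41.4
top 121 zmax 101.3 world [ 657.3 -172.3] r 26.4 chute -7.2 -1.3
```

View pics/s5.png

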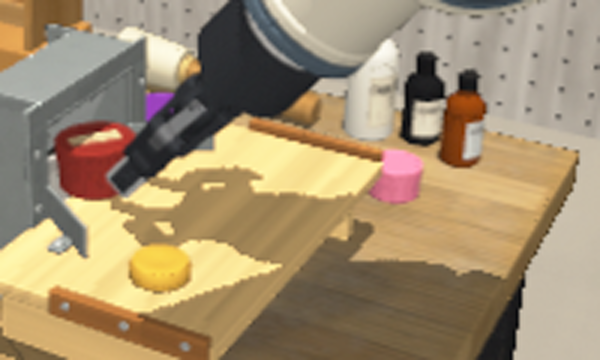

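The tin at crop (95,160) is entering the opening, lined up, with no appreciable force. Pushing on over the sill.

>>> {"api": "servo_tool", "payload": {
  "offset": [
    [0.006, 0, 0],
    [0.006, 0, 0],
    [0.006, 0, 0],
    [0.006, 0, 0],
    [0.006, 0, 0],
    [0.006, 0, 0],
    [0.005, 0, 0],
    [0, 0, 0]
  ],
  "twist": [
    [0, 0, 0],
    [0, 0, 0],
    [0, 0, 0],
    [0, 0, 0],
    [0, 0, 0],
    [0, 0, 0],
    [0, 0, 0],
    [0, 0, 0]
  ],
  "hand": [0.35, 0.35, 0.35, 0.35, 0.35, 0.35, 0.35, 0.35]
}}

```text
clock: 15.85
position: [657.4, -171.1, 92.4]
tool_rot: [-2.443, 0.004, -1.59]
wrist_force: [0.3, -0.2, 0.6]
grip_width: 30.2
```

Run:
```python
from h import *
corr(40); tin()
```

```text
pos [ 657.4 -171.1   92.4] q [-0.47  0.69  1.89  1.84  0.3  -0.64] rv [-0.2  0.1  0.6] f [ 0.3 -0.2  0.6]
scene few 0
top 59 zmax 73.7 world [ 756.2 -174.9] r 22.5 chute 91.7 -3.1
```

The tin has gone over the sill. Drawing the fingers out.

>>> {"api": "servo_tool", "payload": {
  "offset": [
    [-0.01, 0, 0],
    [-0.015, 0, 0],
    [-0.02, 0, 0],
    [-0.02, 0, 0],
    [-0.02, 0, 0.01],
    [-0.02, 0, 0.02],
    [0, 0, 0.03],
    [0, 0, 0.03]
  ],
  "twist": [
    [0, 0, 0],
    [0, 0, 0],
    [0, 0, 0],
    [0, 0, 0],
    [0, 0, 0],
    [0, 0, 0],
    [0, 0, 0],
    [0, 0, 0]
  ],
  "hand": [0.35, 0.35, 0.35, 0.35, 0.35, 0.35, 0.35, 0.35]
}}

```text
clock: 16.95
position: [545.9, -170.4, 180.7]
tool_rot: [-2.448, 0.007, -1.592]
wrist_force: [0.7, -0.2, -0.6]
grip_width: 29.9
```

>>> {"api": "servo_tool", "payload": {
  "offset": [
    [-0.01, 0, 0.03],
    [0, 0, 0.03],
    [0, 0, 0],
    [0, 0, 0],
    [0, 0, 0],
    [0, 0, 0],
    [0, 0, 0],
    [0, 0, 0]
  ],
  "twist": [
    [0, 0, 0],
    [0, 0, 0],
    [0, 0, 0],
    [0, 0, 0],
    [0, 0, 0],
    [0, 0, 0],
    [0, 0, 0],
    [0, 0, 0]
  ],
  "hand": [0.35, 0.35, 0.35, 0.35, 0.35, 0.35, 0.35, 0.35]
}}

```text
clock: 17.95
position: [534.0, -170.0, 241.4]
tool_rot: [-2.45, 0.007, -1.593]
wrist_force: [0.5, -0.5, -0.0]
grip_width: 30.3
```

Run:
```python
from h import *
corr(40); tin(); tin(('top',))
s=load('scene'); t=load('top')
a=cv2.resize(s['img'][160:280,140:340],(600,360),interpolation=cv2.INTER_CUBIC);b=cv2.resize(t['img'][100:220,180:380],(400,240),interpolation=cv2.INTER_CUBIC)
b=np.pad(b,((0,0),(0,200),(0,0)))
cv2.imwrite('pics/s6.png',cv2.cvtColor(np.vstack([a,b]),cv2.COLOR_RGB2BGR))
```

```text
pos [ 534.  -170.   241.4] q [-0.62  0.29  2.03  1.06  0.43  0.08] rv [-0.4 -0.4  0.8] f [ 0.5 -0.5 -0. ]
scene few 0
top few 0
top few 0
```

View pics/s6.png

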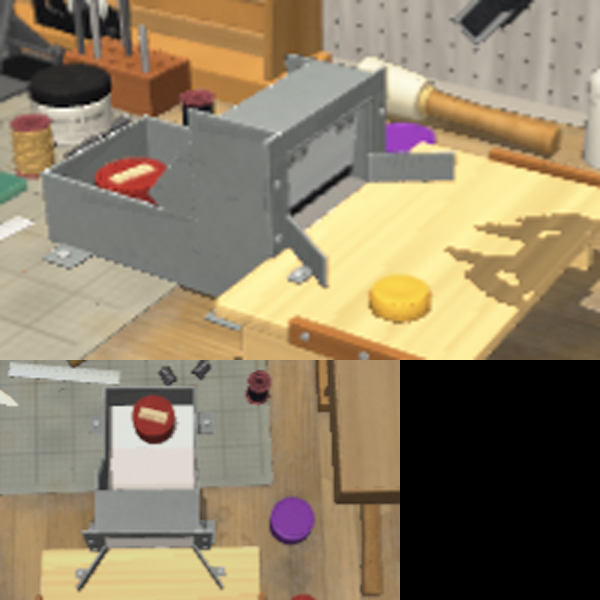

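The tin lies lid up in the pan (label visible at crop (135,175); top view (154,415)). The flap hangs shut and the puck hasn't moved. One numeric check, then I hand in.

Run:
```python
from h import *
c=load('top')
for u,v in [(256.5,127.5),(251,131),(261,123)]:
    p=world(c,u,v);print(p.round(1),'chute',(EX@(p[:2]-O)).round(1),(EY@(p[:2]-O)).round(1))
print('puck',world(c,221,235),'glue',world(c,376,232)); arm.job_done()
```

```text
[ 845.8 -176.2   40.9] chute 181.4 -3.8
[ 837.5 -161.7   38.5] chute 172.9 10.7
[ 858.2 -188.1   40.4] chute 193.9 -15.6
puck [560.02677017 -88.55107635  73.79915398] glue [ 555.2026031  -454.08318733  100.56920339]
the job is handed in; nothing more can be done
```

The red tin is down the chute and lies lid up in the pan, and the job was handed in at about 18 s on the robot's clock. With the shut fingertips I slid the tin left until it was in line with the flap. I then pushed it from behind with the hand leaning 40° and the jaws 30 mm apart. It went through the flap and over the sill, and I drew the fingers out.

Last checks, from the camera:
- **Tin:** its top is level at about z = 41 mm. Its centre is at chute x of about 181 mm, y of about -4 mm.
- **Flap:** it looked shut in the final picture; I did not measure its angle.
- **Puck and glue bottle:** the puck measured the same as at the start, and the glue bottle within about 3 mm. The brown and black dye bottles were only seen standing in pictures, most recently just before the last push; I did not measure them.
- **Forces:** wrist force readings at the end of each move stayed at about 1 N.

One thing went wrong on the way: joint 6 reached its limit during the first approach. I switched to the equivalent half-turned hand, before touching anything. My red-colour detector also did not find the tin in the last views, so its final position comes from pixels I read off the picture together with the depth reading.

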